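# Drift the worn sleeve out of the guide bar

## Task

Take the thinner of the two steel punches from the wooden stand, feel for the bore in the top of the clamped steel bar, and with the punch push the brass sleeve down through the bar until it is wholly out of the underside, never pressing on the bar, sleeve or jig with more than about 30 N. Then put the punch back upright in the stand, fully down, and leave the other punch and everything else on the bench where it is.

Things in the scene. Friction and masses are not known exactly. Their poses are not given: they have to be found in the camera images.
- jig: Fixed bench jig: dark base plate 110 x 190 mm (x, y), two green end supports centred at y = +/-68 mm. Origin: centre of the base's underside; z up. On the supports lies a clamped plain steel bar, 56 x 170 x 36 mm (x, y, z), not measured itself, underside 64 mm and top face 100 mm above the origin. The bar does not give. Clamp straps cross it 70 mm from the bore, 14 mm high.
- bar_mark (a point): A point fixed to the jig, not to the bar: in the plane of the bar's top face, over the jig's centre; axes as the jig's. The bar has one vertical through bore, 19 mm diameter, sharp-edged. As the bar was clamped by eye, the bore's axis lies at x = 0 of this mark but anywhere from -14 to +14 mm along its y: find it by feel or sight.
- sleeve (a joint): How far (m) the brass sleeve is pushed down in the bar: 18 mm diameter, 26 mm long, pushed as if solid. At 0 its top is 5 mm below the bar's top face; starts at 0 to 0.004. It is wholly out of the underside at 0.031; hard stop at 0.040. It resists with 9 N plus 60 N per m/s and stays where left, in a black rubber clip under the bore that keeps it from dropping.
- stand: Fixed wooden stand, 75 x 190 x 70 mm (x, y, z), origin in the centre of its underside, z up. Two vertical through holes, 23 mm diameter, at x = 0, y = +/-45 mm; one holds the drift, the other the thick punch, either way round.
- drift: The thinner steel punch (drift), loose, about 0.25 kg: rod 15 mm diameter, 60 mm long, below a square handle 28 x 28 mm, 45 mm high, faces along its x and y. Origin: centre of the rod's lower end (tip); z along the axis up to the handle. Starts upright in a hole of the stand, within 3 mm of its centre, shoulder on the stand's top, origin 10 mm above the bench, turned up to 0.4 rad from the stand.
- fat_punch: The thicker steel punch, a bystander to leave in place: rod 21 mm diameter (too thick for the bore), square handle 38 x 38 mm, same heights and origin as the drift. It stands in the stand's other hole, 90 mm from the drift.
- spray_can: White and red spray can, 58 mm diameter, 170 mm high, a bystander; origin under its centre.
- oil_bottle: Black bottle, 52 mm diameter, 130 mm high, a bystander; origin under its centre.
- disc_a: Perforated steel disc lying flat, 110 mm diameter, 5 mm thick, a bystander; origin under its centre.
- disc_b: A second disc like disc_a, a bystander.
- strap_a: Flat steel strap with holes, 45 x 200 x 6 mm, lying flat, a bystander; origin under its centre.
- strap_b: A second strap like strap_a, a bystander.
- driver: Screwdriver lying on the bench, a bystander; origin under it.
Things that resemble listed ones, but are neither listed nor needed, are in the scene too. What is shaped like the drift but blue or red is not meant.

How it is judged:
By the outcome, as a careful person would: the job done as asked, in the order asked, and still so for the second after the job is handed in, with the robot touching nothing.
It also fails if it takes over 72 s, if anything falls off the work surface, if the arm or the gripper's body presses on something with over 40 N, if the wrist force passes 120 N, or if a joint passes its speed limit or range.

## Robot

A 6-joint arm with a two-finger parallel gripper is mounted at the origin on the work surface. World frame = base frame: x ahead of the robot, y to its left, z up, the work surface at z = 0. Lengths are in m, angles in degrees, forces in N, time in s.
With the tool pointing down it reaches from about 0.25 to 0.725 m from the base axis. Payload 9.7 kg.
Tool frame: the origin (TCP) lies between the finger pads; the fingertips stand 19 mm ahead of it and the grasp point (between the pads) is the TCP; z points along the fingers, y is the line along which they close (so a half turn about z gives the same grasp; the last joint's range is limited). The gripper opens to 85 mm and grips with 20 to 120 N. Pads are 22 mm wide; open, the fingers measure 114 mm over their backs; the gripper's body (76 mm by 85 mm) begins 54 mm behind the grasp point. The pads swing forward as they close: fully open they stand 13 mm farther back than shut.
Start: joints at [75.229, 4.979, 10.078, 95.1, 0, 90], TCP at [0.14, 0.532, 0.25] pointing down, gripper open.
Joint ranges: [-179.16, 179.16], [-48.56, 103.87], [-65.8, 70.77], [-126.05, 130.52], [-82.76, 87.17], [-180, 180]. Speed limits (degrees/s): [127.2, 127.2, 147.25, 180, 180, 180].

## Interface

Orientations are given as [roll, pitch, yaw] about the fixed x, y, z axes, in that order (R = Rz(yaw) Ry(pitch) Rx(roll)).
In Python, from workcell import telemetry, camera, calibration, workorder gives the robot as it stands.
- The arm moves only by the tool play_rows, never from a script. Its argument "increments" is a list of rows, each a list of 3 entries, a list of its own where there are three numbers: the shift along the tool's x, y, z in mm, then the turn, a rotation vector about the tool's x, y, z in degrees, then the closure, from 0 (fully open) to 1 (shut). In form: [[[x, y, z], [ax, ay, az], jaw], ...]. A call has 1 to 20 rows; each row is the pose to reach, as a shift and turn from the pose commanded when the call began, along the tool's axes at that moment; what a row does not reach only later rows make up. A row lasts 1/10 s, in which the tool goes at most 50 mm and 8.59 degrees, less where a joint would pass 70% of its speed; a pose out of reach is approached as far as the arm can. A call with a gripper value outside its range is refused whole. The fingers move at their own pace and stop on an object; "grip_force" is the grip in N (left out, the last holds). Time passes only in rows, so rows that repeat a pose let the fingers close. It gives the time, the measured TCP pose, the force, the opening and the grip force at its end, in the units of the state.
- telemetry.get_obs(): the state, without advancing time (a new reading comes with each control period).
- camera(name): name is "scene" or "top" or "wrist"; returns (picture, depth): 384x512x3 uint8, red, green, blue; 384x512 float32, m along the optical axis (not along the pixel's ray), 0 where there is no reading.
- calibration(name): a dict with "vertical_fov" (degrees; the focal length in pixels is half the picture's height over the tangent of half this angle, whatever the lens; pixels are square), "cx", "cy" (the principal point, pixels), "k1" (the pictures are not rectified: a ray, as slopes to the right and down, at radius r is drawn at 1 + k1 r^2 times it, then the intrinsics apply), "rvec" (rotation vector, rad) and "tvec" (3), from world to camera coordinates, as OpenCV has them; the wrist camera has in their place "hand_eye" (4x4, takes a point from camera to tool coordinates, whose origin is the TCP and whose axes are the flange's). Camera axes: x right, y down, z forward; pixel columns grow to the right and rows downward; lengths in m; the calibration is good to about 2 mm. A picture is of the moment at which its call begins: read the wrist's pose just before it. calibration takes no time and is no camera call.
- workorder.job_done(): hands the job in; it is judged then, once.
The state is a dict: "time": time; "q": joint angles; "qd": joint speeds; "joint_efforts": joint torques, N m; "ee_pos": TCP position; "tcp_rot": TCP orientation; "wrist_force": force on the tool from outside, world axes, zero at the start; "torque": the same for the moment, N m; "opening": finger opening in m; "grasp_force": force on a finger pad.
Only numpy, scipy, OpenCV 4.12 (cv2) and the standard library are available. Lean on these libraries where they do the work, as an engineer would, in place of code of your own. Each camera call takes 0.05 s, during which the arm holds its last target. There are 200 camera calls.

## Working session

There is one attempt and no reset: what is moved stays moved. The work goes in short steps, Python scripts to look and compute and a tool call to move; the robot and the scene stay as the last step left them, time stands still between calls to the robot, and variables do not carry over. Pictures are saved under pics/ and viewed, at most 10 in all, crops included, and the job is handed in when it is done.

Besides the shell and the picture viewer there is one more tool, called after ">>>" as name(argument=value, ...), one argument or row to a line, values as JSON. play_rows: Moves the arm, as the interface text tells. Its arguments: {"type":"object","properties":{"increments":{"type":"array"},"grip_force":{"type":"number"}},"required":["increments"]}

```bash
mkdir -p pics; cat > h.py <<'E'
import numpy as np, cv2
from scipy.spatial.transform import Rotation as R
from workcell import telemetry, camera, calibration, workorder
def cam(name):
    """returns pic, depth, K, k1, Rcw (cam->world), origin"""
    o=telemetry.get_obs(); c=calibration(name); p,d=camera(name)
    f=p.shape[0]/2/np.tan(np.radians(c["vertical_fov"])/2)
    if "hand_eye" in c:
        H=np.array(c["hand_eye"]); Rt=R.from_euler('xyz',o["tcp_rot"],degrees=True).as_matrix()
        Rw=Rt@H[:3,:3]; t=Rt@H[:3,3]+np.array(o["ee_pos"])
    else:
        Rc=R.from_rotvec(np.ravel(c["rvec"])).as_matrix(); Rw=Rc.T; t=-Rc.T@np.ravel(c["tvec"])
    return dict(p=p,d=d,f=f,cx=c["cx"],cy=c["cy"],k1=c["k1"],R=Rw,t=t)
def ray(c,uv):
    uv=np.atleast_2d(np.asarray(uv,float)); m=(uv-[c["cx"],c["cy"]])/c["f"]; s=m.copy()
    for _ in range(20): s=m/(1+c["k1"]*(s**2).sum(1,keepdims=True))
    return np.c_[s,np.ones(len(s))]@c["R"].T
def onz(c,uv,z):
    r=ray(c,uv); return c["t"]+r*((z-c["t"][2])/r[:,2])[:,None]
def proj(c,P):
    s=(np.atleast_2d(P)-c["t"])@c["R"]; s=s[:,:2]/s[:,2:]
    s=s*(1+c["k1"]*(s**2).sum(1,keepdims=True)); return s*c["f"]+[c["cx"],c["cy"]]
def cloud(c):
    h,w=c["d"].shape; u,v=np.meshgrid(np.arange(w),np.arange(h))
    return (c["t"]+ray(c,np.c_[u.ravel(),v.ravel()])*c["d"].reshape(-1,1)).reshape(h,w,3)
def save(n,p,s=1): cv2.imwrite(f"pics/{n}.png",cv2.resize(p[...,::-1],None,fx=s,fy=s,interpolation=cv2.INTER_CUBIC))
E
python3 - <<'E'
from h import *
import pickle
a=cam("top"); b=cam("scene"); pickle.dump((a,b),open("ab.pkl","wb"))
save("top",a["p"],1.5); save("scene",b["p"],1.5)
print(telemetry.get_obs()); print(a["t"],b["t"],a["f"],a["k1"])
E
```

```text
{'time': 0.1, 'q': array([ 7.52295349e+01,  5.00871088e+00,  1.00398624e+01,  9.50984828e+01,
       -2.81325735e-04,  8.99998007e+01]), 'qd': array([ 0.02575261, -0.07681084,  0.1573354 ,  0.1373079 , -0.0427271 ,
       -0.09623248]), 'joint_efforts': array([-1.57841851e-04, -5.21561587e+01,  4.65654480e+01,  1.61176507e-02,
        4.32891159e-05, -3.36171027e-06]), 'ee_pos': array([0.14017918, 0.53166133, 0.24965441]), 'tcp_rot': array([-1.79932669e+02,  2.81091336e-04,  1.65229734e+02]), 'wrist_force': array([-0.59371647, -0.13849794,  0.6217717 ]), 'torque': array([-0.06325417,  0.03741203,  0.03021467]), 'grasp_force': 0.0, 'opening': 0.08530192414129785}
[ 3.81917142e-01 -3.18684546e-04  1.45863284e+00] [1.32232386 0.35069291 0.70062144] 446.1741838552533 -0.0020049959839779715
```

View pics/top.png

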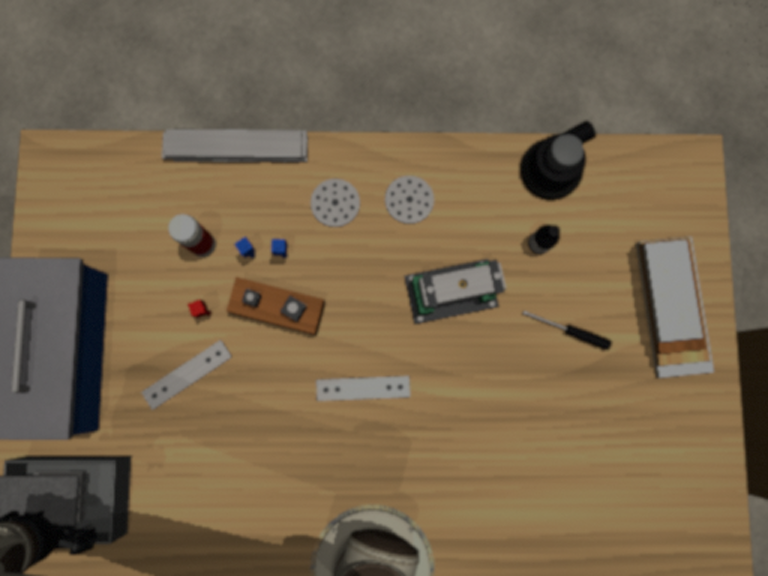

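View pics/scene.png

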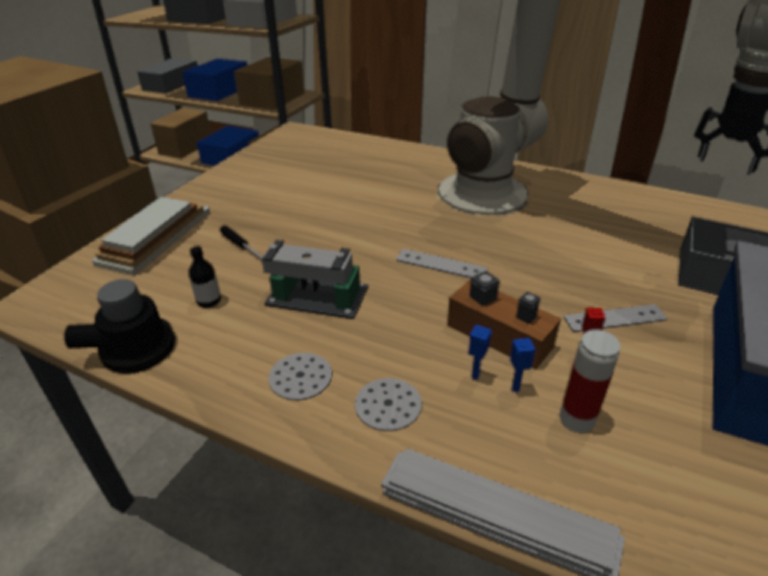

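The top view shows the stand at about (276,306), with the drift (smaller handle) at (251,297) and the fat punch at (293,308). The jig is at (455,290) and the bore spot at (463,284). The scene view agrees.

```bash
python3 - <<'E'
from h import *
import pickle
a,b=pickle.load(open("ab.pkl","rb"))
hsv=cv2.cvtColor(a["p"],cv2.COLOR_RGB2HSV)
C=cloud(a)
for n,uv,r in [("drift",(251,297),4),("fat",(293,308),4),("bore",(463,284),3),("bar",(440,287),3),("stand",(270,302),2)]:
    u,v=[int(x/1.5) for x in uv]; q=C[v-r:v+r+1,u-r:u+r+1].reshape(-1,3); print(n,np.median(q,0),q[:,2].min(),q[:,2].max(),a["p"][v,u],hsv[v,u])
# stand top from depth
def rect(mask,z,roi):
    m=np.zeros_like(mask); y0,y1,x0,x1=roi; m[y0:y1,x0:x1]=mask[y0:y1,x0:x1]
    cs,_=cv2.findContours(m,0,2); c=max(cs,key=cv2.contourArea)[:,0]
    P=onz(a,c,z)[:,:2]*1000; r=cv2.minAreaRect(P.astype(np.float32)); return np.round(r[0],1),np.round(r[1],1),round(r[2],1)
z=C[...,2]
print("stand",rect(((z>.055)).astype(np.uint8),.07,(180,228,145,222)))
print("drift",rect((z>.1).astype(np.uint8),.115,(188,208,155,178)))
print("fat",rect((z>.1).astype(np.uint8),.115,(190,220,182,210)))
print("bar",rect((z>.085).astype(np.uint8),.1,(165,220,265,345)))
g=a["p"].astype(int)
print("base",rect(((z>.004)).astype(np.uint8),.012,(165,220,265,345)))
E
```

```text
drift [0.55286691 0.24787771 0.1154817 ] 0.0713940791003187 1.4586328426535886 [133 130 125] [ 19  15 133]
fat [0.53202655 0.16291823 0.1160436 ] 0.111523745113979 0.12351522983281216 [143 139 135] [ 15  14 143]
bore [ 0.58539717 -0.18286432  0.09562743] 0.08364449848798228 0.10377734761810209 [81 72 55] [20 82 81]
bar [ 0.57799843 -0.13577345  0.10024317] 0.09111275215786985 0.10999551616933267 [144 142 136] [ 23  14 144]
stand [0.54935325 0.21564379 0.07117207] 0.06416152770942296 0.07782596211926762 [119  75  40] [ 13 169 119]
stand (array([544.5, 205. ]), array([191.6,  76. ]), 76.0)
drift (array([555.1, 248.1]), array([30.2, 28.7]), 71.7)
fat (array([533.2, 162.1]), array([40.1, 38.3]), 59.2)
bar (array([ 587.2, -182.7]), array([ 70.3, 171.8]), 11.7)
base (array([ 590.4, -186.7]), array([129.4, 243.2]), 8.7)
```

```bash
cat >> h.py <<'E'
def go(pos,yaw,roll=180,pitch=0):
    """increment (mm, deg rotvec) from measured pose to a world pose"""
    o=telemetry.get_obs(); Rt=R.from_euler('xyz',o["tcp_rot"],degrees=True)
    Rg=R.from_euler('xyz',[roll,pitch,yaw],degrees=True)
    return np.round(Rt.inv().apply((np.array(pos)-o["ee_pos"])*1000),1),np.round((Rt.inv()*Rg).as_rotvec(degrees=True),2)
E
python3 - <<'E'
from h import *
print(np.round(calibration("wrist")["hand_eye"],3))
print(go([.53,.248,.25],72))
E
```

```text
[[-0.    -0.961 -0.275  0.07 ]
 [ 1.    -0.     0.     0.   ]
 [-0.    -0.275  0.961 -0.122]
 [ 0.     0.     0.     1.   ]]
(array([-4.493e+02, -1.749e+02, -1.000e-01]), array([-5.000e-02,  5.000e-02,  9.323e+01]))
```

```bash
python3 - <<'E'
from h import *
print(go([.554,.248,.22],72))
E
```

```text
(array([-472.5, -168.8,   29.9]), array([-5.000e-02,  5.000e-02,  9.323e+01]))
```

>>> play_rows(
  increments=[
    [[-472, -169, 30], [0, 0, 93], 0],
    [[-472, -169, 30], [0, 0, 93], 0],
    [[-472, -169, 30], [0, 0, 93], 0],
    [[-472, -169, 30], [0, 0, 93], 0],
    [[-472, -169, 30], [0, 0, 93], 0],
    [[-472, -169, 30], [0, 0, 93], 0],
    [[-472, -169, 30], [0, 0, 93], 0],
    [[-472, -169, 30], [0, 0, 93], 0],
    [[-472, -169, 30], [0, 0, 93], 0],
    [[-472, -169, 30], [0, 0, 93], 0],
    [[-472, -169, 30], [0, 0, 93], 0],
    [[-472, -169, 30], [0, 0, 93], 0],
    [[-472, -169, 30], [0, 0, 93], 0],
  ],
)

```text
time: 1.4
ee_pos: [0.5532, 0.2482, 0.22]
tcp_rot: [-180.0, 0.0, 72.4]
wrist_force: [0.3, -0.3, 0.6]
opening: 0.0853
grasp_force: 0.0
```

```bash
python3 - <<'E'
from h import *
import pickle
c=cam("wrist"); pickle.dump(c,open("w1.pkl","wb")); save("w1",c["p"],1.5)
o=telemetry.get_obs(); print(o["ee_pos"],o["tcp_rot"],o["q"],proj(c,[.554,.248,.115]))
E
```

```text
[0.55293192 0.24861063 0.22032003] [-1.79985937e+02  2.06213356e-03  7.24714783e+01] [2.42063239e+01 1.23400741e+01 1.50098048e+01 9.26815975e+01
 7.82248175e-03 1.31734845e+02] [[263.64564058 197.21998953]]
```

View pics/w1.png

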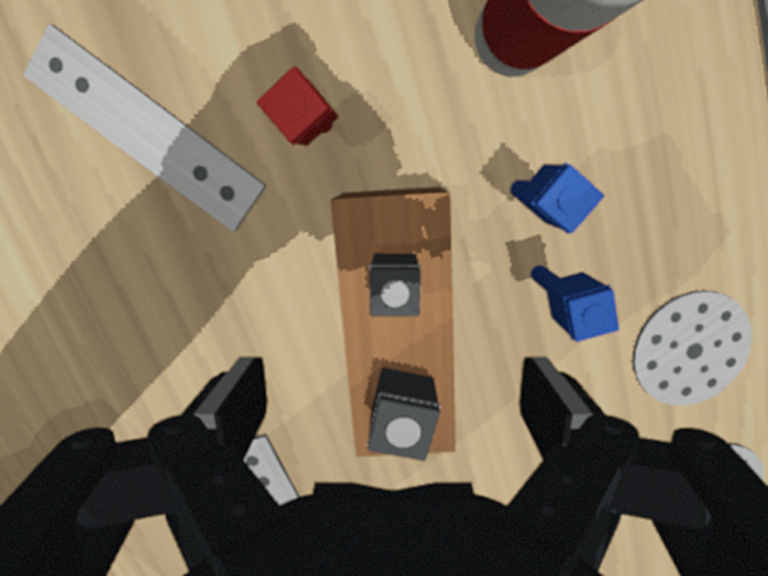

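Wrist view: the drift's handle top is centred at (395,297)/1.5, within 1 mm of the predicted spot, and its faces line up with the tool. I'll descend and grasp.

>>> play_rows(
  increments=[
    [[0, 1, 50], [0, 0, 0], 0],
    [[0, 1, 85], [0, 0, 0], 0],
    [[0, 1, 110], [0, 0, 0], 0],
    [[0, 1, 126], [0, 0, 0], 0],
    [[0, 1, 126], [0, 0, 0], 0],
    [[0, 1, 126], [0, 0, 0], 1],
    [[0, 1, 126], [0, 0, 0], 1],
    [[0, 1, 126], [0, 0, 0], 1],
    [[0, 1, 126], [0, 0, 0], 1],
    [[0, 1, 126], [0, 0, 0], 1],
    [[0, 1, 126], [0, 0, 0], 1],
    [[0, 1, 126], [0, 0, 0], 1],
    [[0, 1, 126], [0, 0, 0], 1],
  ],
  grip_force=110,
)

```text
time: 2.75
ee_pos: [0.555, 0.248, 0.0955]
tcp_rot: [179.9, -0.1, 72.2]
wrist_force: [-0.8, 0.2, 6.4]
opening: 0.0269
grasp_force: 108.4
```

```bash
python3 - <<'E'
from h import *
print(go([.596,-.227,.225],101.7))
E
```

```text
(array([-439.7,  184.2, -129.9]), array([  0.09,  -0.06, -29.46]))
```

>>> play_rows(
  increments=[
    [[0, 0, -15], [0, 0, 0], 1],
    [[0, 0, -50], [0, 0, 0], 1],
    [[0, 0, -95], [0, 0, 0], 1],
    [[0, 0, -130], [0, 0, 0], 1],
    [[0, 0, -130], [0, 0, 0], 1],
  ],
)

```text
time: 3.25
ee_pos: [0.5558, 0.2483, 0.2309]
tcp_rot: [179.6, -0.3, 72.2]
wrist_force: [0.5, 0.3, -2.0]
opening: 0.0267
grasp_force: 108.5
```

>>> play_rows(
  increments=[
    [[-440, 184, 0], [0, 0, -29.4], 1],
    [[-440, 184, 0], [0, 0, -29.4], 1],
    [[-440, 184, 0], [0, 0, -29.4], 1],
    [[-440, 184, 0], [0, 0, -29.4], 1],
    [[-440, 184, 0], [0, 0, -29.4], 1],
    [[-440, 184, 0], [0, 0, -29.4], 1],
    [[-440, 184, 0], [0, 0, -29.4], 1],
    [[-440, 184, 0], [0, 0, -29.4], 1],
    [[-440, 184, 0], [0, 0, -29.4], 1],
    [[-440, 184, 0], [0, 0, -29.4], 1],
    [[-440, 184, 0], [0, 0, -29.4], 1],
    [[-440, 184, 0], [0, 0, -29.4], 1],
    [[-440, 184, 0], [0, 0, -29.4], 1],
  ],
)

```text
time: 4.55
ee_pos: [0.5953, -0.2266, 0.2241]
tcp_rot: [-180.0, -0.0, 101.7]
wrist_force: [-0.0, 0.6, -2.2]
opening: 0.0271
grasp_force: 108.6
```

```bash
python3 - <<'E'
from h import *
import pickle
c=cam("wrist"); pickle.dump(c,open("w2.pkl","wb")); save("w2",c["p"],1.5)
o=telemetry.get_obs(); print(o["ee_pos"],o["tcp_rot"],proj(c,[.587,-.183,.1])*1.5,proj(c,np.array(o["ee_pos"])-[0,0,.0855])*1.5)
E
```

```text
[ 0.59541391 -0.22631914  0.22436145] [-1.79992537e+02 -1.72122445e-02  1.01695311e+02] [[394.52680059 211.58176035]] [[393.68709646 307.46055484]]
```

View pics/w2.png

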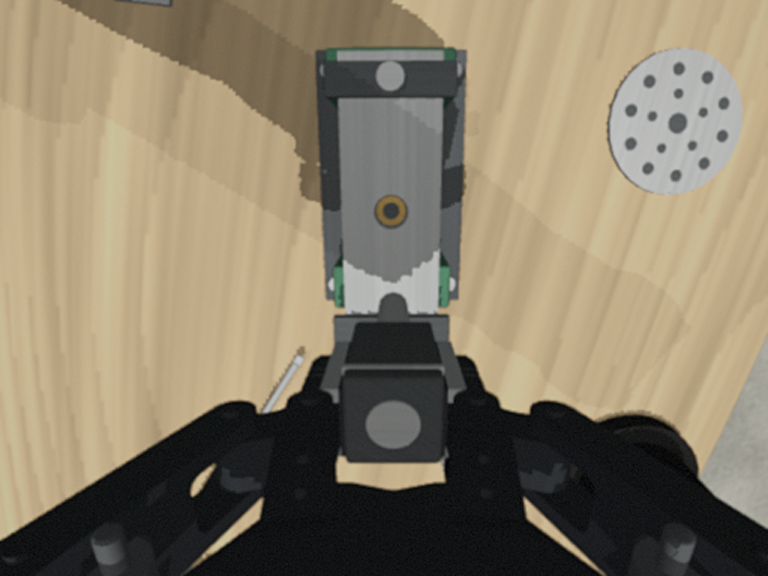

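Wrist view: the bore with its brass ring is at (391,211), the drift's tip is at about (394,305), and the bar is straight in the picture. Next I'll refine the bore position.

```bash
python3 - <<'E'
from h import *
import pickle
c=pickle.load(open("w2.pkl","rb"))
hsv=cv2.cvtColor(c["p"],cv2.COLOR_RGB2HSV)
m=np.zeros(hsv.shape[:2],np.uint8); s=np.s_[120:162,235:288]
m[s]=(hsv[s][...,1]>70)|(hsv[s][...,2]<60)
cs,_=cv2.findContours(m,0,2); k=max(cs,key=cv2.contourArea)[:,0]
for z in (.1,.093):
    P=onz(c,k,z)[:,:2]*1000; ctr,rad=cv2.minEnclosingCircle(P.astype(np.float32)); e=cv2.fitEllipse(P.astype(np.float32)); print(z,np.round(ctr,1),round(rad,1),np.round(e[0],1),np.round(e[1],1))
g=cv2.cvtColor(c["p"],cv2.COLOR_RGB2GRAY)
print(g[141,205:320:2], c["t"])
np.set_printoptions(precision=1,suppress=True)
z=cloud(c)[...,2]; print(np.median(z[138:144,258:263]),np.median(z[120:130,240:280]))
for u in (225.5,294): print(onz(c,[u,141],.1)*1000)
B=np.array(e[0])/1000
print(go([B[0],B[1],.225],101.7))
E
```

```text
0.1 [ 584.6 -182.8] 8.6 [ 584.6 -182.8] [16.5 16.6]
0.093 [ 584.7 -183.5] 8.8 [ 584.7 -183.5] [16.9 17.1]
[175 173 171 171 167 102  92  91  85  87  90 101 121 121 121 121 122 120
 120 119 120 119  94  94 107  80  56  57  61  57  61 108 107  81 121 124
 120 118 121 116 119 118 123 120 108  90  92  92  92  94  89 113 155 161
 165 164 167 169] [ 0.58083223 -0.15777509  0.34664305]
0.09075109191348152 0.09885509752458164
[[ 555.7 -189.4  100. ]]
[[ 612.8 -177.6  100. ]]
(array([44.1, -1.8, -0.6]), array([-0., -0., -0.]))
```

>>> play_rows(
  increments=[
    [[25, -1, 10], [0, 0, 0], 1],
    [[44, -1.8, 25], [0, 0, 0], 1],
    [[44, -1.8, 31], [0, 0, 0], 1],
    [[44, -1.8, 33], [0, 0, 0], 1],
    [[44, -1.8, 35], [0, 0, 0], 1],
    [[44, -1.8, 37], [0, 0, 0], 1],
    [[44, -1.8, 38], [0, 0, 0], 1],
    [[44, -1.8, 39], [0, 0, 0], 1],
    [[44, -1.8, 40], [0, 0, 0], 1],
    [[44, -1.8, 40], [0, 0, 0], 1],
    [[44, -1.8, 40], [0, 0, 0], 1],
  ],
)

```text
time: 5.7
ee_pos: [0.5848, -0.1847, 0.1843]
tcp_rot: [180.0, 0.0, 101.6]
wrist_force: [-1.0, 0.0, -3.4]
opening: 0.0267
grasp_force: 108.8
```

>>> play_rows(
  increments=[
    [[1, 0, 1], [0, 0, 0], 1],
    [[1, 0, 2], [0, 0, 0], 1],
    [[1, 0, 3], [0, 0, 0], 1],
    [[1, 0, 4], [0, 0, 0], 1],
    [[1, 0, 4], [0, 0, 0], 1],
    [[1, 0, 4], [0, 0, 0], 1],
  ],
)

```text
time: 6.3
ee_pos: [0.5846, -0.1837, 0.1803]
tcp_rot: [-180.0, -0.0, 101.6]
wrist_force: [0.6, -0.8, -1.7]
opening: 0.0269
grasp_force: 108.8
```

The tip is in the bore with no contact force. I'll push at 15 mm/s.

>>> play_rows(
  increments=[
    [[0, 0, 1], [0, 0, 0], 1],
    [[0, 0, 2], [0, 0, 0], 1],
    [[0, 0, 3], [0, 0, 0], 1],
    [[0, 0, 4], [0, 0, 0], 1],
    [[0, 0, 5], [0, 0, 0], 1],
    [[0, 0, 6], [0, 0, 0], 1],
    [[0, 0, 7], [0, 0, 0], 1],
    [[0, 0, 8], [0, 0, 0], 1],
    [[0, 0, 9], [0, 0, 0], 1],
    [[0, 0, 10], [0, 0, 0], 1],
  ],
)

```text
time: 7.3
ee_pos: [0.5846, -0.1837, 0.1716]
tcp_rot: [179.9, 0.0, 101.6]
wrist_force: [-3.2, 0.7, 7.5]
opening: 0.0271
grasp_force: 109.8
```

>>> play_rows(
  increments=[
    [[0, 0, 1.5], [0, 0, 0], 1],
    [[0, 0, 3], [0, 0, 0], 1],
    [[0, 0, 4.5], [0, 0, 0], 1],
    [[0, 0, 6], [0, 0, 0], 1],
    [[0, 0, 7.5], [0, 0, 0], 1],
    [[0, 0, 9], [0, 0, 0], 1],
    [[0, 0, 10.5], [0, 0, 0], 1],
    [[0, 0, 12], [0, 0, 0], 1],
    [[0, 0, 13.5], [0, 0, 0], 1],
    [[0, 0, 15], [0, 0, 0], 1],
  ],
)

```text
time: 8.3
ee_pos: [0.5846, -0.1838, 0.1567]
tcp_rot: [179.9, 0.0, 101.6]
wrist_force: [-2.6, -0.0, 7.9]
opening: 0.0271
grasp_force: 109.8
```

>>> play_rows(
  increments=[
    [[0, 0, 1.5], [0, 0, 0], 1],
    [[0, 0, 3], [0, 0, 0], 1],
    [[0, 0, 4.5], [0, 0, 0], 1],
    [[0, 0, 6], [0, 0, 0], 1],
    [[0, 0, 7.5], [0, 0, 0], 1],
    [[0, 0, 9], [0, 0, 0], 1],
    [[0, 0, 10], [0, 0, 0], 1],
    [[0, 0, 11], [0, 0, 0], 1],
    [[0, 0, 11.5], [0, 0, 0], 1],
    [[0, 0, 11.5], [0, 0, 0], 1],
  ],
)

```text
time: 9.3
ee_pos: [0.5846, -0.1837, 0.145]
tcp_rot: [179.9, 0.0, 101.6]
wrist_force: [-3.2, 0.7, 5.6]
opening: 0.0268
grasp_force: 109.8
```

>>> play_rows(
  increments=[
    [[0, 0, -3], [0, 0, 0], 1],
    [[0, 0, -12], [0, 0, 0], 1],
    [[0, 0, -30], [0, 0, 0], 1],
    [[0, 0, -50], [0, 0, 0], 1],
    [[0, 0, -80], [0, 0, 0], 1],
    [[-10, 0, -81], [0, 0, 0], 1],
    [[-45, 0, -81], [0, 0, 0], 1],
    [[-45, 0, -81], [0, 0, 0], 1],
    [[-45, 0, -81], [0, 0, 0], 1],
  ],
)

```text
time: 10.2
ee_pos: [0.5935, -0.2286, 0.2237]
tcp_rot: [-179.9, -0.0, 101.5]
wrist_force: [0.1, 0.8, -1.6]
opening: 0.027
grasp_force: 108.8
```

```bash
python3 - <<'E'
from h import *
import pickle
c=cam("wrist"); b=cam("scene"); save("w3",np.hstack([c["p"][90:290,180:350],cv2.resize(b["p"][150:215,165:255],(277,200))]),1.7)
z=cloud(c)[...,2]; g=proj(c,[.5846,-.1832,.07])[0].astype(int); print(g,z[g[1]-8:g[1]+9:2,g[0]-8:g[0]+9:2].round(3))
print(telemetry.get_obs()["ee_pos"]); a=cam("top"); C=cloud(a); print(np.median(C[203:208,193:198].reshape(-1,3),0))
print(go([.5550,.248,.225],72.3), go([.5550,.248,.225],72.3))
E
```

```text
[262 135] [[0.099 0.099 0.099 0.1   0.099 0.098 0.098 0.098 0.099]
 [0.098 0.099 0.099 0.058 0.059 0.058 0.059 0.1   0.099]
 [0.1   0.059 0.058 0.059 0.06  0.06  0.058 0.058 0.057]
 [0.057 0.059 0.058 0.058 0.059 0.059 0.059 0.056 0.059]
 [0.058 0.058 0.059 0.058 0.059 0.058 0.058 0.059 0.059]
 [0.059 0.059 0.059 0.058 0.059 0.058 0.058 0.059 0.058]
 [0.007 0.059 0.058 0.057 0.061 0.058 0.058 0.059 0.059]
 [0.066 0.058 0.058 0.059 0.059 0.06  0.058 0.058 0.007]
 [0.079 0.035 0.059 0.059 0.059 0.059 0.058 0.036 0.071]]
[ 0.59346404 -0.22754122  0.22423088]
[0.53168159 0.16282595 0.11769034]
(array([ 4.733e+02,  5.820e+01, -3.000e-01]), array([-3.000e-02, -2.000e-02,  2.935e+01])) (array([ 4.733e+02,  5.820e+01, -3.000e-01]), array([-3.000e-02, -2.000e-02,  2.935e+01]))
```

View pics/w3.png

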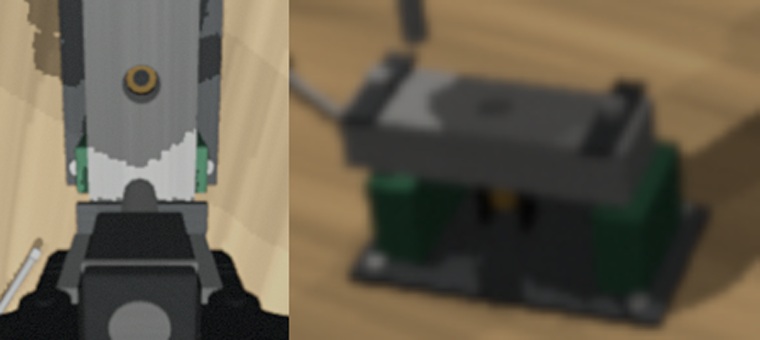

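The sleeve's top reads z = 0.059 against the bar's top at 0.099, so it is pushed about 0.035 and wholly out. The side crop also shows brass below the bar. Now I'll return the drift to its hole.

>>> play_rows(
  increments=[
    [[473, 58, -2], [0, 0, 29.3], 1],
    [[473, 58, -2], [0, 0, 29.3], 1],
    [[473, 58, -2], [0, 0, 29.3], 1],
    [[473, 58, -2], [0, 0, 29.3], 1],
    [[473, 58, -2], [0, 0, 29.3], 1],
    [[473, 58, -2], [0, 0, 29.3], 1],
    [[473, 58, -2], [0, 0, 29.3], 1],
    [[473, 58, -2], [0, 0, 29.3], 1],
    [[473, 58, -2], [0, 0, 29.3], 1],
    [[473, 58, -2], [0, 0, 29.3], 1],
    [[473, 58, -2], [0, 0, 29.3], 1],
    [[473, 58, -2], [0, 0, 29.3], 1],
    [[473, 58, -2], [0, 0, 29.3], 1],
    [[473, 58, -2], [0, 0, 29.3], 1],
  ],
)

```text
time: 11.75
ee_pos: [0.5552, 0.2462, 0.227]
tcp_rot: [180.0, -0.0, 72.3]
wrist_force: [-0.0, 0.4, -0.8]
opening: 0.0268
grasp_force: 108.8
```

```bash
python3 - <<'E'
from h import *
print(telemetry.get_obs()["tcp_rot"],go([.555,.248,.0965],72.2))
E
```

```text
[ 1.79982736e+02 -3.57926839e-03  7.22529546e+01] (array([  1.6,  -0.8, 130.5]), array([ 0.02, -0.  ,  0.05]))
```

>>> play_rows(
  increments=[
    [[1.6, -0.8, 30], [0, 0, 0], 1],
    [[1.6, -0.8, 55], [0, 0, 0], 1],
    [[1.6, -0.8, 65], [0, 0, 0], 1],
    [[1.6, -0.8, 68], [0, 0, 0], 1],
    [[1.6, -0.8, 71], [0, 0, 0], 1],
    [[1.6, -0.8, 74], [0, 0, 0], 1],
    [[1.6, -0.8, 77], [0, 0, 0], 1],
    [[1.6, -0.8, 77], [0, 0, 0], 1],
  ],
)

```text
time: 12.55
ee_pos: [0.5549, 0.249, 0.1499]
tcp_rot: [180.0, -0.0, 72.3]
wrist_force: [-0.4, -1.0, -1.6]
opening: 0.0271
grasp_force: 108.8
```

>>> play_rows(
  increments=[
    [[-1, 0, 15], [0, 0, 0], 1],
    [[-1, 0, 30], [0, 0, 0], 1],
    [[-1, 0, 42], [0, 0, 0], 1],
    [[-1, 0, 49], [0, 0, 0], 1],
    [[-1, 0, 52], [0, 0, 0], 1],
    [[-1, 0, 53.5], [0, 0, 0], 1],
    [[-1, 0, 54.5], [0, 0, 0], 1],
    [[-1, 0, 54.5], [0, 0, 0], 1],
  ],
)

```text
time: 13.35
ee_pos: [0.5547, 0.2481, 0.0957]
tcp_rot: [180.0, -0.0, 72.3]
wrist_force: [0.1, -0.3, -1.3]
opening: 0.0271
grasp_force: 108.8
```

>>> play_rows(
  increments=[
    [[0, 0, 0.5], [0, 0, 0], 1],
    [[0, 0, 1], [0, 0, 0], 1],
    [[0, 0, 1], [0, 0, 0], 0],
    [[0, 0, 1], [0, 0, 0], 0],
    [[0, 0, 1], [0, 0, 0], 0],
    [[0, 0, 1], [0, 0, 0], 0],
    [[0, 0, 1], [0, 0, 0], 0],
    [[0, 0, 1], [0, 0, 0], 0],
    [[0, 0, 1], [0, 0, 0], 0],
    [[0, 0, 1], [0, 0, 0], 0],
  ],
)

```text
time: 14.35
ee_pos: [0.5545, 0.248, 0.0942]
tcp_rot: [-180.0, 0.0, 72.3]
wrist_force: [-0.6, 0.1, 0.7]
opening: 0.0855
grasp_force: 0.0
```

>>> play_rows(
  increments=[
    [[0, 0, -20], [0, 0, 0], 0],
    [[0, 0, -60], [0, 0, 0], 0],
    [[0, 0, -100], [0, 0, 0], 0],
    [[0, 0, -126], [0, 0, 0], 0],
    [[0, 0, -126], [0, 0, 0], 0],
    [[0, 0, -126], [0, 0, 0], 0],
  ],
)

```text
time: 14.95
ee_pos: [0.5548, 0.2481, 0.2205]
tcp_rot: [180.0, -0.0, 72.3]
wrist_force: [0.0, -0.6, 0.7]
opening: 0.0851
grasp_force: 0.0
```

```bash
python3 - <<'E'
from h import *
c=cam("wrist"); save("w4",c["p"],1.5)
z=cloud(c)[...,2]; g=proj(c,[.555,.248,.115])[0].astype(int); print(g,np.median(z[g[1]-6:g[1]+7,g[0]-6:g[0]+7]))
E
```

```text
[262 197] 0.11470701454643112
```

View pics/w4.png

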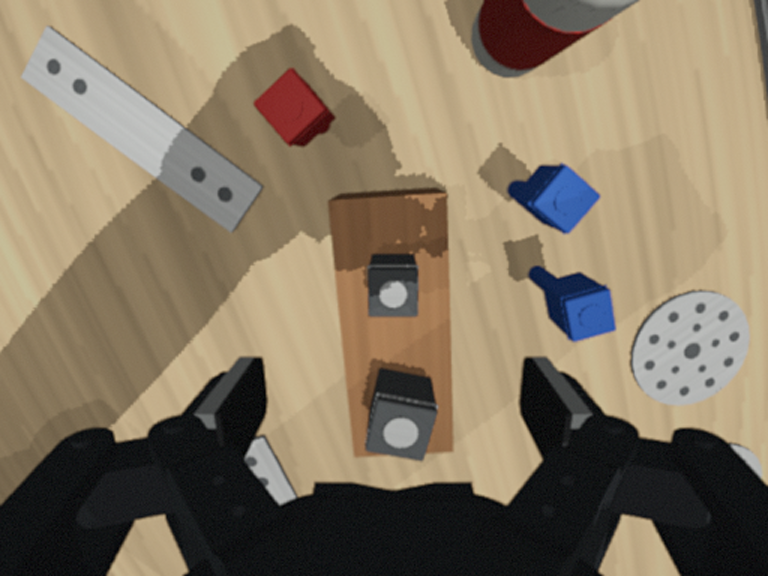

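The drift is back at (393,294), upright, with its top at 0.115 m. The fat punch and the other things are unchanged.

```bash
python3 -c "
from workcell import workorder; print(workorder.job_done())"
```

```text
the job is handed in; nothing more can be done
None
```

The job is handed in at about 15 s of the 72 s allowed: the sleeve is pushed about 35 mm and wholly out of the underside, no force reading went above about 10 N (read at the end of each move), and the drift is back upright and fully down in its hole, with the other punch and everything else in view where it was.

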